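# Set the bevelling machine's speed selector and start it

### The job

With a fingertip, push the orange pointer of the speed selector round, click by click, until it rests at step 5: the red mark is 0 and the white marks count 1 to 7 clockwise from it. Then press the green start button fully down and let go of it. Do not grip the pointer between the fingers, do not press start before the speed is set, do not press the red stop button, and leave the loose things on the bench where they are.

Things in the scene. Friction and masses are not known exactly. Their poses are not given: they have to be found in the camera images.
- selector_box: Grey fixed control box, 170 x 170 mm, 75 mm high; origin at the centre of its underside, on the bench; z up. On its top, centred, is the speed selector. Eight marks lie flat on the top's black plate on a circle of 70 mm radius, 30 degrees apart: the red mark (step 0) lies at +105 degrees from the box's x axis (counterclockwise seen from above), the white marks 1 to 7 follow clockwise, so mark k lies at 105 - 30 k degrees and mark 5 at -45 degrees.
- selector_axis (a point): Point on the selector's vertical turning axis, at the height of the box's top (75 mm above the bench).
- selector (a joint): Selector angle in rad: 0 at the red mark, growing clockwise from above, 0.5236 per click, step 5 at 2.618, end stop at step 7. A sprung ball clicks into a notch at each step: leaving one takes 0.2 N m (4 to 5 N on the pointer 42 mm from the axis); about 0.05 rad past the midpoint it snaps into the next notch and stays. Starts at one of steps 0 to 3, now and then balanced midway.
- pointer_tip (a point): Top outer end of the orange pointer, 55 mm from the turning axis, 119 mm above the bench. The selector is a grey disc of 36 mm radius, its top 85 mm above the bench; on it stands the pointer, an upright vane with a white line along its top, 14 mm thick, reaching from 5 to 55 mm from the axis on one side only, 85 to 119 mm above the bench. The pointer's direction from the axis shows the step.
- start_top (a point): Centre of the top of the green start button (40 mm across) in a black collar on a grey station 76 x 76 mm, 50 mm high. The free button's top is 72 mm above the bench, 10 mm above its collar.
- start (a joint): Travel of the start button in m: 0 free, 0.006 fully down; a spring pushes it back, 5 N fully down.
- stop_top (a point): Centre of the top of the red stop button, same sizes, on a yellow station; start and stop stations may stand either way round.
- stop (a joint): Travel of the stop button in m, as for start.
- offcut: Loose steel offcut, 60 x 110 x 12 mm, lying flat; origin at the centre of its underside.
- cutter: Loose dark steel cutter head, 54 mm across, 46 mm high, upright; origin at the centre of its underside.
- oil_can: Loose can with a blue label, 60 mm across, 130 mm high, upright; origin at the centre of its underside.
- wrench: Loose wrench, 170 mm long, lying flat along its x axis; origin at its underside.
Not all that is in view belongs to the job. What is meant by the part that bears stop_top is not pink or purple, and is the smaller of those in its own colour.

How it is judged:
By the outcome, as a careful person would: the job done as asked, in the order asked, and still so for the second after the job is handed in, with the robot touching nothing.
It also fails if it takes over 64 s, if anything falls off the work surface, if the arm or the gripper's body presses on something with over 40 N, if the wrist force passes 120 N, or if a joint passes its speed limit or range.

### The arm

A 7-joint arm with a two-finger parallel gripper is mounted at the origin on the work surface. World frame = base frame: x ahead of the robot, y to its left, z up, the work surface at z = 0. Lengths are in m, angles in rad, forces in N, time in s.
With the tool pointing down it reaches from about 0.4 to 0.85 m from the base axis. Payload 10.4 kg.
Tool frame: the origin (TCP) lies midway between the tips of the shut fingers; the grasp point (between the pads) lies 19 mm behind it (r.hold_point_z is the distance from the TCP to the grasp point, in m); z points along the fingers, y is the direction in which the jaws open and shut (so a half turn about z gives the same grasp; the last joint's range is limited). The gripper opens to 85 mm and grips with 20 to 120 N. Pads are 22 mm wide; open, the fingers measure 114 mm over their backs; the gripper's body (76 mm by 85 mm) begins 54 mm behind the grasp point. The pads swing forward as they close: fully open they stand 13 mm farther back than shut.
Start: joints at [1.221, 0.332, -0.065, 1.46, 0.022, 1.35, -0.088], TCP at [0.201, -0.592, 0.231] pointing down, gripper open.
Joint ranges: [-2.6, 2.6], [-0.5, 2.12], [-1.47, 1.34], [0.16, 2.42], [-1.27, 4.41], [0.06, 2.06], [-2.6, 2.6]. Speed limits (rad/s): [2.22, 2.22, 2.79, 2.79, 3.14, 3.14, 3.14].

### API

Orientations are given as a unit quaternion [x, y, z, w].
In Python, from cell import r gives the robot as it stands. The module is installed in compiled form; this text tells all that it offers.
- The arm moves only by the tool move_arm, never from a script. Its argument "commands" is a list of rows, each a list of 7 numbers: the turn, a rotation vector about the tool's x, y, z in rad, then the shift along the tool's x, y, z in cm, then the gripper's target within -1 to 1 (fully open at 1, half-way at 0, shut at -1). In form: [[rx, ry, rz, tx, ty, tz, grip], ...]. A call has 1 to 12 rows; each row is the pose to reach, as a shift and turn from the pose measured when the call began, along the tool's axes at that moment; what a row does not reach only later rows make up. A row lasts 1/8 s, in which the tool goes at most 62.5 mm and 10.7 degrees, less where a joint would pass 70% of its speed; a pose out of reach is approached as far as the arm can. A call with a gripper value outside its range is refused whole. The fingers move at their own pace and stop on an object; "force" is the grip in N (left out, the last holds). Time passes only in rows, so rows that repeat a pose let the fingers close. It gives the time, the measured TCP pose, the force and the opening at its end, in the units of the state.
- r.sense(): the state, without advancing time (a new reading comes with each control period).
- r.get_image(name): name is "side" or "top"; returns the picture (384x512x3 uint8, blue, green, red); there is no depth.
- r.camera_params(name): a dict with "fx", "fy", "cx", "cy" (pixels), "dist" ([k1, k2, p1, p2, k3] as OpenCV has them; the pictures are not rectified), "cam_to_world" (4x4, takes a point from camera to world coordinates). Camera axes: x right, y down, z forward; pixel columns grow to the right and rows downward; lengths in m; the calibration is good to about 2 mm. A picture is of the moment at which its call begins. camera_params takes no time and is no camera call.
- r.sign_off(): hands the job in, once; it reports no verdict.
The state is a dict: "time_s": time; "q": joint angles; "joint_vel": joint speeds; "tau": joint torques, N m; "tcp_pos": TCP position; "orientation": TCP orientation; "force": force on the tool from outside, world axes, zero at the start; "wrist_torque": the same for the moment, N m; "finger_gap": finger opening in m.
Only numpy, scipy, OpenCV 4.12 (cv2) and the standard library are available. Lean on these libraries where they do the work, as an engineer would, in place of code of your own. Each camera call takes 0.05 s, during which the arm holds its last target.

## Working session

There is one attempt and no reset: what is moved stays moved. The work goes in short steps, Python scripts to look and compute and a tool call to move; the robot and the scene stay as the last step left them, time stands still between calls to the robot, and variables do not carry over. Pictures are saved under pics/ and viewed, and the job is handed in when it is done.

Besides the shell and the picture viewer there is one more tool, called after ">>>" as name(argument=value, ...) on one line, values as JSON. move_arm: Moves the arm, as the interface text tells. Its arguments: {"type":"object","properties":{"commands":{"type":"array","items":{"type":"array","items":{"type":"number"}}},"force":{"type":"number"}},"required":["commands"]}

```bash
mkdir -p pics; python3 - <<'E'
from cell import r
import cv2
s=r.sense();print(s['time_s'],s['tcp_pos'],s['orientation'],s['finger_gap'],r.hold_point_z)
for n in('side','top'):
    im=r.get_image(n);cv2.imwrite(f'pics/{n}0.png',im)
    c=r.camera_params(n);print(n,c)
E
```

```text
0.0 [ 0.20050127 -0.59158648  0.23051557] [ 9.86677577e-01  1.62686428e-01 -1.52393976e-04 -6.80108360e-04] 0.0854294058237795 0.0187
side {'fx': 406.8753240055941, 'fy': 406.8753240055941, 'cx': 254.2221970606549, 'cy': 186.40888381674054, 'dist': array([0.01787326, 0.        , 0.        , 0.        , 0.        ]), 'cam_to_world': array([[-0.89866195, -0.23236661,  0.37203825,  0.10987298],
       [-0.43796483,  0.52242978, -0.7316105 ,  0.90021254],
       [-0.02436201, -0.82041019, -0.57125617,  0.81490747],
       [ 0.        ,  0.        ,  0.        ,  1.        ]])}
top {'fx': 465.4832072820574, 'fy': 465.4832072820574, 'cx': 254.5389719838925, 'cy': 176.46065201928235, 'dist': array([0.05622689, 0.        , 0.        , 0.        , 0.        ]), 'cam_to_world': array([[-0.01151504, -0.99643291,  0.08359942,  0.47375405],
       [-0.99993117,  0.0112866 , -0.00320469, -0.04035643],
       [ 0.00224971, -0.08363056, -0.99649429,  1.61658626],
       [ 0.        ,  0.        ,  0.        ,  1.        ]])}
```

View pics/side0.png

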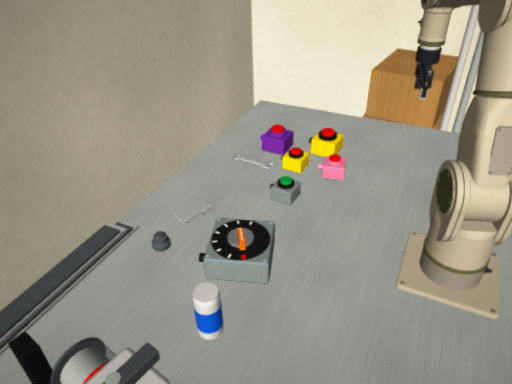

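View pics/top0.png

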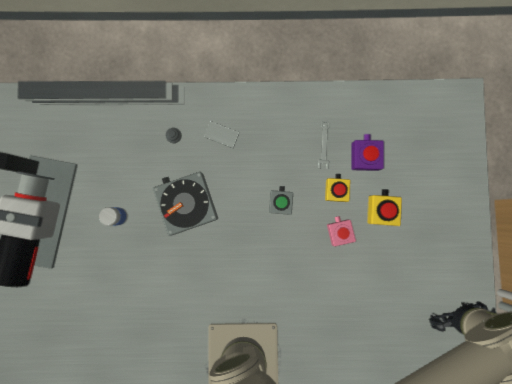

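Side view: the selector is at (239,245) and the green start button at (286,184). In the top view they are at (185,204) and (282,202).

Possible stop stations in the top view are purple (370,153), small yellow (339,189), large yellow (386,210) and pink (342,232). By the description, stop is the small yellow one. There is only one green button, so that is start. Next I'll check this in close crops and measure.

```bash
cat > h.py <<'E'
import numpy as np,cv2
from cell import r
def ray(n,uv):
    c=r.camera_params(n);K=np.array([[c['fx'],0,c['cx']],[0,c['fy'],c['cy']],[0,0,1]])
    p=cv2.undistortPoints(np.array([[uv]],float),K,c['dist'])[0,0]
    T=c['cam_to_world'];return T[:3,3],T[:3,:3]@np.array([p[0],p[1],1])
def onz(n,uv,z):
    o,d=ray(n,uv);return o+d*(z-o[2])/d[2]
def tri(a,b):
    (o1,d1),(o2,d2)=ray('side',a),ray('top',b)
    t=np.linalg.lstsq(np.c_[d1,-d2],o2-o1,rcond=None)[0]
    p,q=o1+d1*t[0],o2+d2*t[1];return (p+q)/2,np.linalg.norm(p-q)
def mask(im,lo,hi):return cv2.inRange(cv2.cvtColor(im,cv2.COLOR_BGR2HSV),lo,hi)
def blobs(m,amin=3):
    n,l,s,c=cv2.connectedComponentsWithStats(m)
    return [(c[i].round(2),s[i,4],s[i,:4]) for i in range(1,n) if s[i,4]>=amin]
E
python3 - <<'E'
from h import *
t=cv2.imread('pics/top0.png');s=cv2.imread('pics/side0.png')
a=cv2.resize(t[160:245,140:260],None,fx=6,fy=6,interpolation=cv2.INTER_CUBIC)
cv2.imwrite('pics/c_sel.png',a)
cv2.imwrite('pics/c_btn.png',cv2.resize(t[140:245,255:405],None,fx=5,fy=5,interpolation=cv2.INTER_CUBIC))
cv2.imwrite('pics/c_side.png',cv2.resize(s[165:290,190:310],None,fx=4.5,fy=4.5,interpolation=cv2.INTER_CUBIC))
for n,im in(('top',t),('side',s)):
    for nm,lo,hi in(('green',(50,100,40),(85,255,255)),('orange',(5,150,120),(17,255,255)),('redA',(0,150,100),(4,255,255)),('yel',(22,150,100),(33,255,255))):
        for b in blobs(mask(im,lo,hi),8):print(n,nm,*b,onz(n,b[0],{'green':.072,'orange':.119,'redA':.072,'yel':.05}[nm]).round(4))
E
```

```text
top green [281.25 201.83] 114 [276 196  12  12] [ 0.518  -0.1329  0.072 ]
top orange [172.68 207.14] 22 [167 203  14   9] [0.5037 0.2182 0.119 ]
top orange [175.12 209.08] 25 [168 205  14   9] [0.4975 0.2104 0.119 ]
top redA [370.69 152.9 ] 143 [364 147  14  13] [ 0.6778 -0.4334  0.072 ]
top redA [339.33 189.08] 114 [334 184  12  11] [ 0.5581 -0.3261  0.072 ]
top redA [ 24.08 195.9 ] 63 [ 15 193  20   6] [0.5481 0.7091 0.072 ]
top redA [388.25 209.96] 205 [380 203  17  15] [ 0.4875 -0.4847  0.072 ]
top redA [166.23 214.77] 13 [164 213   5   4] [0.4799 0.2473 0.072 ]
top redA [343.06 232.91] 97 [338 228  11  11] [ 0.4138 -0.3343  0.072 ]
top redA [ 30.5 266.5] 8 [ 30 263   2   8] [0.32   0.6809 0.072 ]
top yel [336.53 189.65] 313 [326 178  24  24] [ 0.5575 -0.3207  0.05  ]
top yel [382.14 210.07] 563 [368 195  33  31] [ 0.4876 -0.4708  0.05  ]
side green [285.43 180.58] 104 [279 176  14  10] [ 0.5154 -0.1223  0.072 ]
side orange [405.95  90.23] 4190 [365  50  92  78] [ 0.2767 -0.9291  0.119 ]
side orange [331.85 154.85] 13 [327 154  11   3] [ 0.407 -0.262  0.119]
side orange [241.15 239.58] 118 [237 228   9  22] [0.4904 0.2334 0.119 ]
side redA [277.13 127.8 ] 69 [272 125  12   7] [ 0.69   -0.4589  0.072 ]
side redA [327.48 131.93] 102 [321 128  14   9] [ 0.4949 -0.5035  0.072 ]
side redA [295.49 150.87] 69 [290 147  12   8] [ 0.5556 -0.3155  0.072 ]
side redA [334.86 157.55] 51 [330 155  10   6] [ 0.4119 -0.3267  0.072 ]
side redA [243.04 256.6 ] 25 [241 254   5   6] [0.482  0.2434 0.072 ]
side redA [ 93.57 372.47] 75 [ 83 363  23  21] [0.602  0.6439 0.072 ]
side yel [325.87 145.54] 523 [311 133  33  24] [ 0.4778 -0.4353  0.05  ]
side yel [294.73 162.18] 387 [282 152  27  21] [ 0.5419 -0.2749  0.05  ]
```

View pics/c_sel.png

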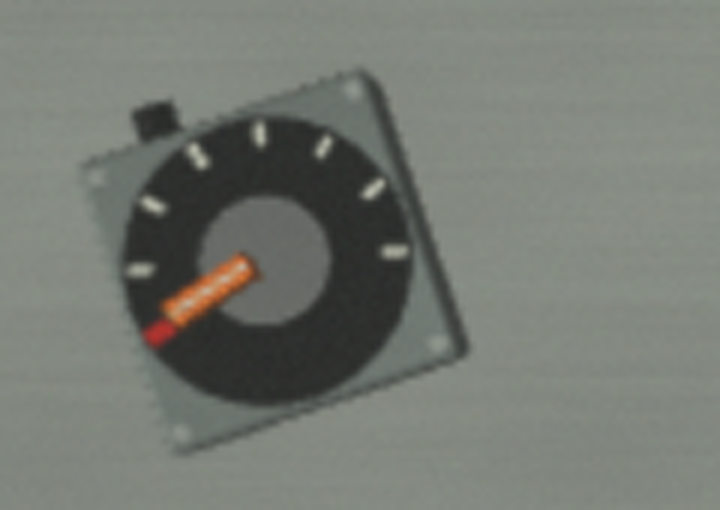

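View pics/c_btn.png

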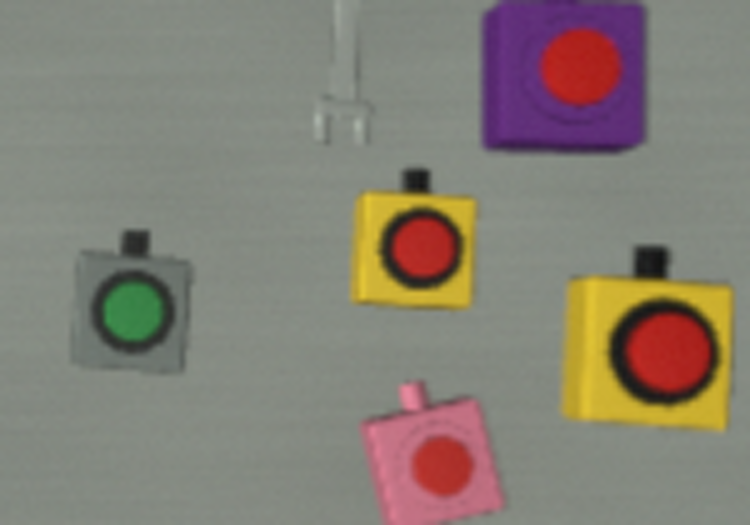

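View pics/c_side.png

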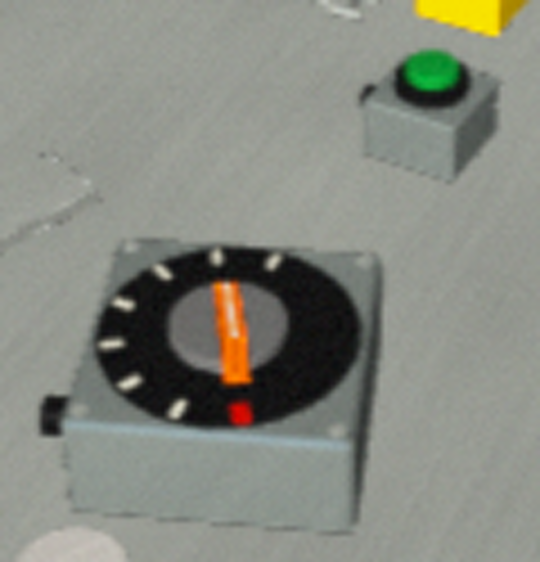

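The crops confirm the choice: the green button stands on the grey station and the small yellow station holds the true stop. The pointer is at or near the red mark. Next I'll fit the marks.

```bash
cat >> h.py <<'E'
def fit(t,P=True):
    # marks on top image -> centre, yaw ; 
    x0,y0=140,160
    sub=t[160:245,140:260]
    w=cv2.inRange(cv2.cvtColor(sub,cv2.COLOR_BGR2HSV),(0,0,165),(180,70,255))
    pts=[]
    for c,a,b in blobs(w,2):
        p=onz('top',c+[x0,y0],.076)[:2];pts.append(p)
    for c,a,b in blobs(mask(sub,(0,150,100),(4,255,255)),5):
        p=onz('top',c+[x0,y0],.076)[:2];pts.append(p);red=p
    return np.array(pts),red
E
python3 - <<'E'
from h import *
t=cv2.imread('pics/top0.png')
p,red=fit(t)
c0=onz('top',[184.3,203.3],.076)[:2]
print(c0)
d=np.linalg.norm(p-c0,axis=1);q=p[(d>.055)&(d<.085)]
from scipy.optimize import least_squares
f=lambda v:np.linalg.norm(q-v,axis=1)-.07
s=least_squares(f,c0,loss='soft_l1',f_scale=.002);c=s.x
print(c,f(c).round(4),np.degrees(np.arctan2(*(q-c).T[::-1])).round(1),np.degrees(np.arctan2(*(red-c)[::-1])))
# orange in top at heights .119: project mask to top plane
sub=mask(t,(4,110,100),(20,255,255));sub[:, :160]=0;sub[:,200:]=0;sub[:195]=0;sub[225:]=0
ys,xs=np.nonzero(sub);P=np.array([onz('top',(x,y),.119)[:2] for x,y in zip(xs,ys)])
m=P.mean(0);u=np.linalg.svd(P-m)[2][0];print(len(P),m-c,np.linalg.norm(m-c),np.degrees(np.arctan2(*(m-c)[::-1])),np.degrees(np.arctan2(u[1],u[0])))
g=blobs(mask(t,(50,100,40),(85,255,255)),50)[0][0]
print(tri((285.43,180.58),g))
E
```

```text
[0.51676553 0.18744292]
[0.51781855 0.18785962] [-0.0004 -0.0001  0.0005  0.0006 -0.0001] [  3.3  33.5 -56.5  63.5 122.9] 122.88129683419774
78 [-0.01757052  0.02528978] 0.030794416490675155 124.7903116330102 123.29421419409786
(array([ 0.51887196, -0.13305277,  0.06440786]), np.float64(0.0014759524005156452))
```

Selector axis is at (0.518, 0.188), the marks fit to within 0.6 mm, and the red mark lies at 123.3° in the world frame. The pointer is at about 123–124°, so it stands at step 0 and needs 5 clicks clockwise. I'll push with the shut fingers' −x face, which keeps joint 7 within its range.

```bash
cat >> h.py <<'E'
from scipy.spatial.transform import Rotation as Ro
C=np.array([.518,.188]);T0=123.3
def rows(targets):
    s=r.sense();R0=Ro.from_quat(s['orientation']);p0=np.array(s['tcp_pos'])
    M=R0.as_matrix();y0=np.degrees(np.arctan2(M[1,0],M[0,0]))
    print('t',round(s['time_s'],2),'p',p0.round(4),'yaw',y0.round(1),'q',np.round(s['q'],2),'F',np.round(s['force'],1))
    for x,y,z,yaw in targets:
        a=np.radians(yaw);Rt=Ro.from_matrix(np.array([[np.cos(a),np.sin(a),0],[np.sin(a),-np.cos(a),0],[0,0,-1]]))
        rv=(R0.inv()*Rt).as_rotvec();t=R0.inv().apply(np.array([x,y,z])-p0)*100
        print(np.r_[rv.round(3),t.round(2)].tolist())
def push(th,off,rad=.042,z=.097):
    # finger centre for pointer at world angle th(deg), tangential ccw offset off
    a=np.radians(th);p=C+rad*np.array([np.cos(a),np.sin(a)])+off*np.array([-np.sin(a),np.cos(a)])
    return (p[0],p[1],z,th+90)
E
python3 - <<'E'
from h import *
rows([(.35,-.5,.23,40),(.5,-.3,.23,70),(.5,-.0,.23,90),(.467,.205,.23,115)])
print(push(T0,.035))
E
```

```text
t 0.1 p [ 0.2005 -0.5916  0.2306] yaw 18.7 q [ 1.22  0.33 -0.06  1.46  0.02  1.35 -0.09] F [-0.5 -0.5 -0.2]
[-0.001, -0.0, -0.371, 17.1, -3.88, 0.06]
[-0.001, -0.0, -0.895, 37.73, -18.0, 0.08]
[-0.001, -0.001, -1.244, 47.36, -46.42, 0.11]
[-0.001, -0.001, -1.68, 50.81, -66.89, 0.14]
(np.float64(0.46568778399618904), np.float64(0.20388811054753275), 0.097, 213.3)
```

>>> move_arm(commands=[[0, 0, -0.15, 5, -1, 0, -1], [0, 0, -0.3, 10, -2.2, 0, -1], [0, 0, -0.4, 15, -3.5, 0, -1], [0, 0, -0.5, 20, -5.5, 0, -1], [0, 0, -0.6, 25, -9, 0, -1], [0, 0, -0.7, 29, -12, 0, -1], [0, 0, -0.8, 33, -15, 0, -1], [0, 0, -0.9, 37.5, -18, 0, -1], [0, 0, -1.0, 39.5, -23, 0, -1], [0, 0, -1.1, 41, -28, 0, -1], [0, 0, -1.2, 42.5, -33, 0, -1], [0, 0, -1.25, 44.5, -38, 0, -1]], force=20)

```text
time_s: 1.6
tcp_pos: [0.4994, -0.0874, 0.2308]
orientation: [0.704, 0.71, 0.0, -0.001]
force: [0.6, -0.1, 0.7]
finger_gap: 0.0002
```

```bash
python3 - <<'E'
from h import *
rows([(.49,.05,.23,150),(.466,.204,.23,200),(.466,.204,.23,213)])
E
```

```text
t 1.6 p [ 0.4994 -0.0874  0.2308] yaw 90.5 q [ 0.64  0.12 -0.59  1.74  0.07  1.31  0.04] F [ 0.6 -0.1  0.7]
[-0.0, -0.001, -1.039, 13.75, -0.83, 0.1]
[0.0, -0.001, -1.912, 29.17, -3.11, 0.11]
[0.0, -0.001, -2.139, 29.17, -3.11, 0.11]
```

>>> move_arm(commands=[[0, 0, -0.18, 3, 0, 0, -1], [0, 0, -0.36, 6, -0.3, 0, -1], [0, 0, -0.54, 9, -0.5, 0, -1], [0, 0, -0.72, 12, -0.8, 0, -1], [0, 0, -0.9, 15, -1, 0, -1], [0, 0, -1.08, 18, -1.3, 0, -1], [0, 0, -1.26, 21, -1.7, 0, -1], [0, 0, -1.44, 24, -2.2, 0, -1], [0, 0, -1.62, 27, -2.7, 0, -1], [0, 0, -1.8, 29.2, -3.1, 0, -1], [0, 0, -1.98, 29.2, -3.1, 0, -1], [0, 0, -2.14, 29.2, -3.1, 0, -1]])

```text
time_s: 3.1
tcp_pos: [0.4658, 0.2045, 0.2308]
orientation: [-0.288, 0.958, 0.001, -0.001]
force: [0.1, -0.2, -0.3]
finger_gap: -0.0002
```

```bash
python3 - <<'E'
from h import *
cv2.imwrite('pics/s1.png',cv2.resize(r.get_image('side')[130:320,130:330],None,fx=3,fy=3))
rows([push(T0,.035,z=.23),push(T0,.035,z=.097)])
E
```

```text
t 3.15 p [0.4659 0.2044 0.2308] yaw -146.2 q [ 0.41  0.19 -1.    1.72  0.16  1.32  1.54] F [ 0.5 -0.5 -0.3]
[0.001, -0.001, 0.009, 0.04, -0.03, 0.08]
[0.001, -0.001, 0.009, 0.03, -0.05, 13.38]
```

View pics/s1.png

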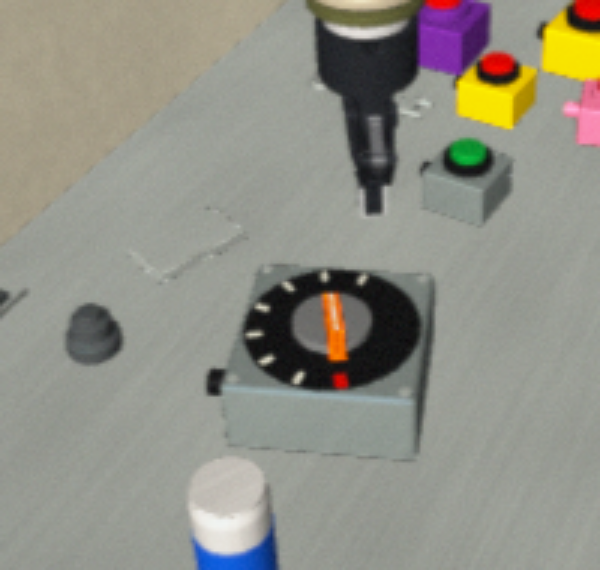

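The gripper is above the near side of the selector, just ahead of its starting offset, and the pointer has not moved. Lowering now.

>>> move_arm(commands=[[0, 0, 0, 0, 0, 4, -1], [0, 0, 0, 0, 0, 8, -1], [0, 0, 0, 0, 0, 11, -1], [0, 0, 0, 0, 0, 13.4, -1], [0, 0, 0, 0, 0, 13.4, -1]])

```text
time_s: 3.78
tcp_pos: [0.4645, 0.2039, 0.0954]
orientation: [-0.29, 0.957, 0.001, -0.002]
force: [0.9, 0.6, 0.2]
finger_gap: -0.0003
```

```bash
python3 - <<'E'
from h import *
cv2.imwrite('pics/s2.png',cv2.resize(r.get_image('side')[190:300,180:300],None,fx=5,fy=5))
# first click: pushes with finger-face leading to th, then go on
rows([push(T0-a,.018) for a in (-15,-6,0,4,8,12,16,20,23,25)])
E
```

```text
t 3.83 p [0.4653 0.2044 0.0967] yaw -146.2 q [ 0.32  0.35 -0.94  1.88  0.31  1.07  1.42] F [0.1 0.3 0.2]
[0.002, -0.002, -0.254, -0.68, -0.68, -0.03]
[0.002, -0.002, -0.097, -1.28, -0.28, -0.03]
[0.002, -0.002, 0.008, -1.71, -0.07, -0.03]
[0.002, -0.002, 0.078, -2.01, 0.04, -0.04]
[0.002, -0.002, 0.148, -2.31, 0.13, -0.04]
[0.002, -0.002, 0.217, -2.62, 0.2, -0.04]
[0.002, -0.002, 0.287, -2.94, 0.25, -0.04]
[0.002, -0.002, 0.357, -3.25, 0.28, -0.04]
[0.002, -0.002, 0.409, -3.49, 0.28, -0.04]
[0.002, -0.003, 0.444, -3.65, 0.28, -0.04]
```

View pics/s2.png

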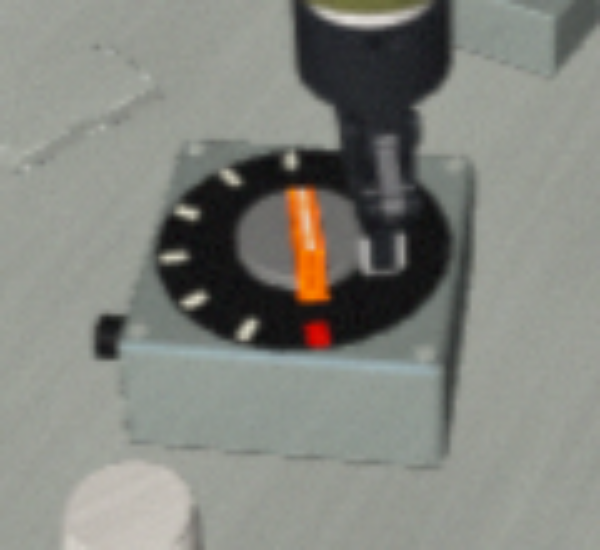

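The finger is beside the pointer with a gap, at image (380,255) against the pointer at (312,245). Pushing the first click.

>>> move_arm(commands=[[0, 0, 0, -0.8, 0, 0, -1], [0, 0, 0, -1.5, 0, 0, -1], [0, 0, 0.08, -2.0, 0, 0, -1], [0, 0, 0.15, -2.3, 0.1, 0, -1], [0, 0, 0.22, -2.6, 0.2, 0, -1], [0, 0, 0.29, -2.95, 0.25, 0, -1], [0, 0, 0.36, -3.25, 0.3, 0, -1], [0, 0, 0.41, -3.5, 0.3, 0, -1], [0, 0, 0.44, -3.6, 0.3, 0, -1]])

```text
time_s: 4.95
tcp_pos: [0.4942, 0.2273, 0.0971]
orientation: [-0.074, 0.997, 0.001, -0.001]
force: [-0.1, -0.4, -0.8]
finger_gap: -0.0001
```

```bash
python3 - <<'E'
from h import *
cv2.imwrite('pics/s3.png',cv2.resize(r.get_image('side')[190:300,180:300],None,fx=5,fy=5))
rows([push(T0-a,.018) for a in (26,30,34,38,42,46,50,53,56)])
E
```

```text
t 5.0 p [0.4941 0.2273 0.097 ] yaw -171.6 q [ 0.19  0.4  -0.83  1.8   0.32  1.09  0.96] F [0.3 0.5 0.2]
[0.001, -0.002, 0.019, -0.07, -0.0, 0.0]
[0.001, -0.002, 0.089, -0.37, 0.11, 0.0]
[0.001, -0.002, 0.159, -0.68, 0.2, 0.0]
[0.001, -0.002, 0.229, -0.99, 0.26, 0.0]
[0.001, -0.002, 0.299, -1.31, 0.31, -0.0]
[0.001, -0.002, 0.368, -1.63, 0.33, -0.0]
[0.001, -0.002, 0.438, -1.94, 0.33, -0.0]
[0.001, -0.002, 0.49, -2.18, 0.32, -0.0]
[0.001, -0.002, 0.543, -2.42, 0.29, -0.0]
```

View pics/s3.png

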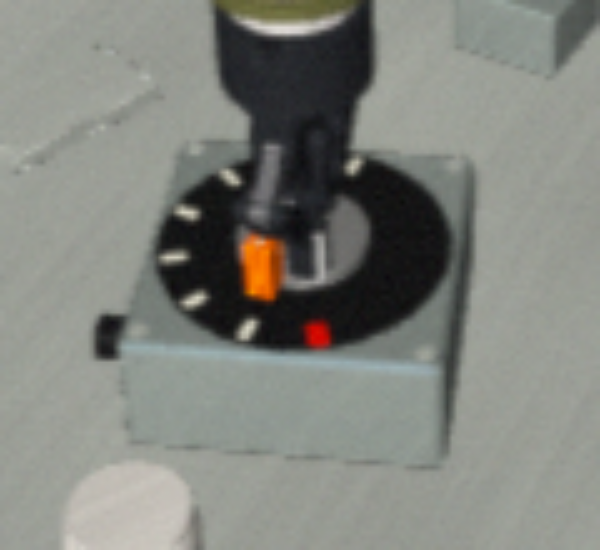

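The pointer now sits at mark 1, with its tip at image (262,295) next to the mark at (248,328). Second click.

>>> move_arm(commands=[[0, 0, 0.09, -0.4, 0.1, 0, -1], [0, 0, 0.16, -0.7, 0.2, 0, -1], [0, 0, 0.23, -1.0, 0.25, 0, -1], [0, 0, 0.3, -1.3, 0.3, 0, -1], [0, 0, 0.37, -1.65, 0.35, 0, -1], [0, 0, 0.44, -1.95, 0.35, 0, -1], [0, 0, 0.49, -2.2, 0.3, 0, -1], [0, 0, 0.54, -2.4, 0.3, 0, -1]])

```text
time_s: 6.0
tcp_pos: [0.5177, 0.2339, 0.0972]
orientation: [0.196, 0.981, 0.0, -0.001]
force: [-0.3, -0.5, 0.0]
finger_gap: 0.0001
```

```bash
python3 - <<'E'
from h import *
cv2.imwrite('pics/s4.png',cv2.resize(r.get_image('side')[190:300,180:300],None,fx=5,fy=5))
rows([push(T0-a,.018) for a in (60,64,68,72,76,80,83,86)])
E
```

```text
t 6.05 p [0.5179 0.2339 0.0972] yaw 157.3 q [ 0.09  0.42 -0.72  1.74  0.3   1.1   0.45] F [-0.2  0.8 -0.2]
[0.0, -0.002, 0.069, -0.28, 0.09, 0.02]
[0.0, -0.002, 0.139, -0.59, 0.18, 0.02]
[0.0, -0.002, 0.209, -0.9, 0.26, 0.02]
[0.0, -0.002, 0.278, -1.21, 0.31, 0.02]
[-0.0, -0.002, 0.348, -1.53, 0.34, 0.02]
[-0.0, -0.002, 0.418, -1.85, 0.35, 0.01]
[-0.0, -0.002, 0.47, -2.09, 0.34, 0.01]
[-0.0, -0.002, 0.523, -2.32, 0.31, 0.01]
```

View pics/s4.png

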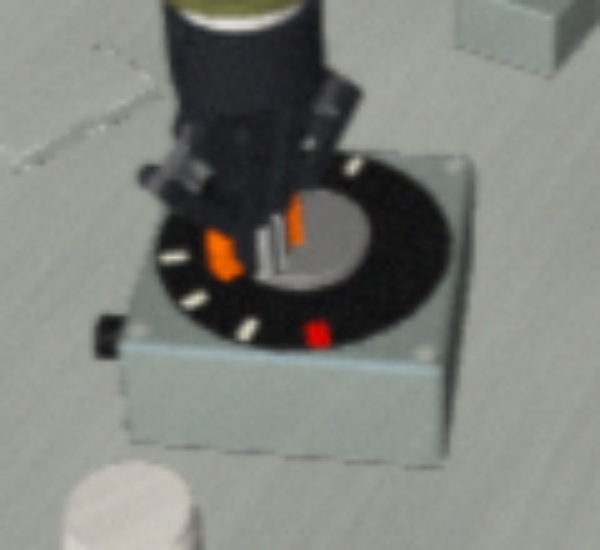

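The pointer is now at mark 2, with its tip at (225,275) next to the mark at (194,300). Third click.

>>> move_arm(commands=[[0, 0, 0.07, -0.3, 0.1, 0, -1], [0, 0, 0.14, -0.6, 0.2, 0, -1], [0, 0, 0.21, -0.9, 0.25, 0, -1], [0, 0, 0.28, -1.2, 0.3, 0, -1], [0, 0, 0.35, -1.55, 0.35, 0, -1], [0, 0, 0.42, -1.85, 0.35, 0, -1], [0, 0, 0.47, -2.1, 0.35, 0, -1], [0, 0, 0.52, -2.3, 0.3, 0, -1]])

```text
time_s: 7.05
tcp_pos: [0.5404, 0.2278, 0.0973]
orientation: [0.443, 0.897, 0.0, -0.001]
force: [0.2, -0.0, 0.7]
finger_gap: -0.0002
```

```bash
python3 - <<'E'
from h import *
cv2.imwrite('pics/s5.png',cv2.resize(r.get_image('side')[190:300,180:300],None,fx=5,fy=5))
rows([push(T0-a,.018) for a in (90,94,98,102,106,110,113,116)])
E
```

```text
t 7.1 p [0.5406 0.2276 0.0973] yaw 127.3 q [ 0.02  0.43 -0.61  1.69  0.27  1.11 -0.02] F [ 0.4 -0.3 -0.1]
[-0.001, -0.002, 0.07, -0.28, 0.12, 0.03]
[-0.001, -0.002, 0.139, -0.58, 0.22, 0.03]
[-0.001, -0.002, 0.209, -0.89, 0.29, 0.03]
[-0.001, -0.002, 0.279, -1.21, 0.34, 0.03]
[-0.001, -0.002, 0.349, -1.53, 0.37, 0.02]
[-0.001, -0.002, 0.419, -1.85, 0.38, 0.02]
[-0.001, -0.002, 0.471, -2.08, 0.37, 0.02]
[-0.001, -0.002, 0.523, -2.32, 0.34, 0.02]
```

View pics/s5.png

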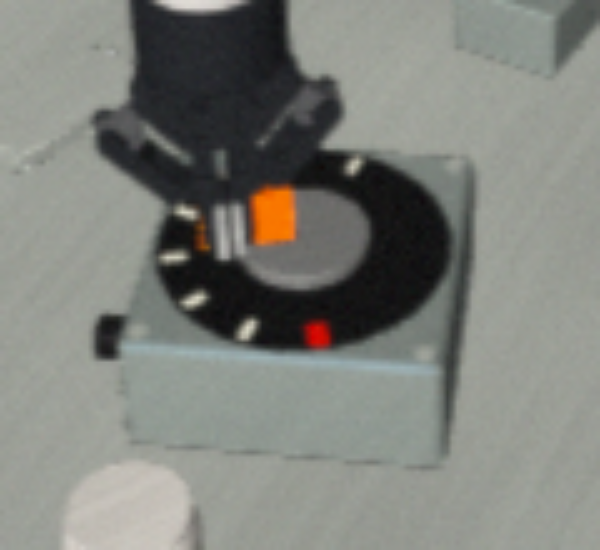

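The pointer is at mark 3, lying sideways behind the finger and pointing towards (173,257). Fourth click.

>>> move_arm(commands=[[0, 0, 0.07, -0.3, 0.1, 0, -1], [0, 0, 0.14, -0.6, 0.2, 0, -1], [0, 0, 0.21, -0.9, 0.3, 0, -1], [0, 0, 0.28, -1.2, 0.35, 0, -1], [0, 0, 0.35, -1.55, 0.35, 0, -1], [0, 0, 0.42, -1.85, 0.4, 0, -1], [0, 0, 0.47, -2.1, 0.35, 0, -1], [0, 0, 0.52, -2.3, 0.35, 0, -1]])

```text
time_s: 8.1
tcp_pos: [0.5573, 0.2114, 0.0973]
orientation: [0.659, 0.752, -0.0, -0.001]
force: [0.8, -0.5, 0.5]
finger_gap: 0.0
```

```bash
python3 - <<'E'
from h import *
cv2.imwrite('pics/s6.png',cv2.resize(r.get_image('side')[190:300,180:300],None,fx=5,fy=5))
rows([push(T0-a,.018) for a in (120,124,128,132,136,140,143,145)])
E
```

```text
t 8.15 p [0.5575 0.2111 0.0973] yaw 97.3 q [-0.03  0.43 -0.51  1.67  0.23  1.1  -0.47] F [-0.2 -0.   0.7]
[-0.001, -0.001, 0.071, -0.29, 0.1, 0.03]
[-0.001, -0.001, 0.14, -0.59, 0.19, 0.03]
[-0.001, -0.001, 0.21, -0.9, 0.27, 0.03]
[-0.001, -0.001, 0.28, -1.22, 0.32, 0.03]
[-0.002, -0.001, 0.35, -1.54, 0.35, 0.03]
[-0.002, -0.001, 0.42, -1.86, 0.35, 0.03]
[-0.002, -0.001, 0.472, -2.1, 0.34, 0.03]
[-0.002, -0.001, 0.507, -2.25, 0.33, 0.03]
```

View pics/s6.png

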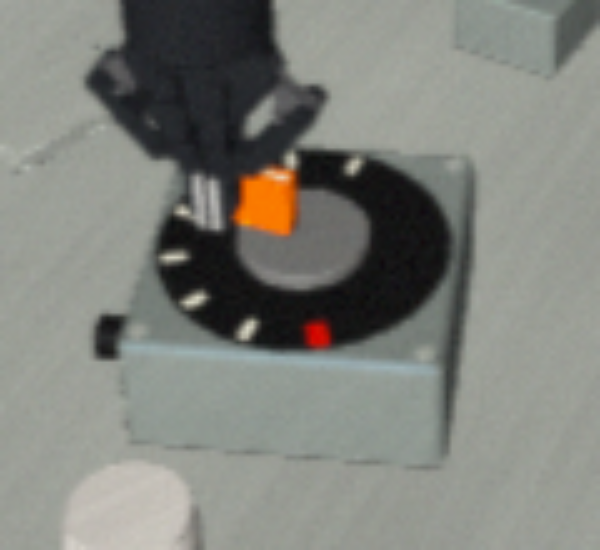

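The pointer is at mark 4. Next is the fifth and last click, then I'll back off and lift.

>>> move_arm(commands=[[0, 0, 0.07, -0.3, 0.1, 0, -1], [0, 0, 0.14, -0.6, 0.2, 0, -1], [0, 0, 0.21, -0.9, 0.25, 0, -1], [0, 0, 0.28, -1.2, 0.3, 0, -1], [0, 0, 0.35, -1.55, 0.35, 0, -1], [0, 0, 0.42, -1.85, 0.35, 0, -1], [0, 0, 0.47, -2.1, 0.35, 0, -1], [0, 0, 0.5, -2.25, 0.35, 0, -1], [0, 0, 0.5, -1.8, 0.6, 0, -1], [0, 0, 0.5, -1.3, 0.8, 0, -1], [0, 0, 0.5, -1.3, 0.8, -4, -1], [0, 0, 0.5, -1.3, 0.8, -9, -1]])

```text
time_s: 9.65
tcp_pos: [0.5665, 0.1996, 0.1873]
orientation: [0.825, 0.565, -0.001, -0.001]
force: [1.1, -0.5, 0.8]
finger_gap: -0.0001
```

```bash
python3 - <<'E'
from h import *
cv2.imwrite('pics/s7.png',cv2.resize(r.get_image('side')[165:300,180:310],None,fx=4.4,fy=4.4))
rows([(.54,.15,.2,75),(.54,0,.2,75),(.518,-.133,.16,75),(.518,-.133,.085,75)])
E
```

```text
t 9.7 p [0.5693 0.2011 0.1956] yaw 68.8 q [-0.07  0.33 -0.43  1.56  0.14  1.27 -0.89] F [1.  1.6 5.9]
[0.004, -0.006, -0.108, -5.82, -0.89, -0.48]
[0.004, -0.006, -0.108, -19.8, 4.54, -0.54]
[0.004, -0.006, -0.108, -33.02, 7.28, 3.39]
[0.004, -0.006, -0.108, -33.07, 7.25, 10.89]
```

View pics/s7.png

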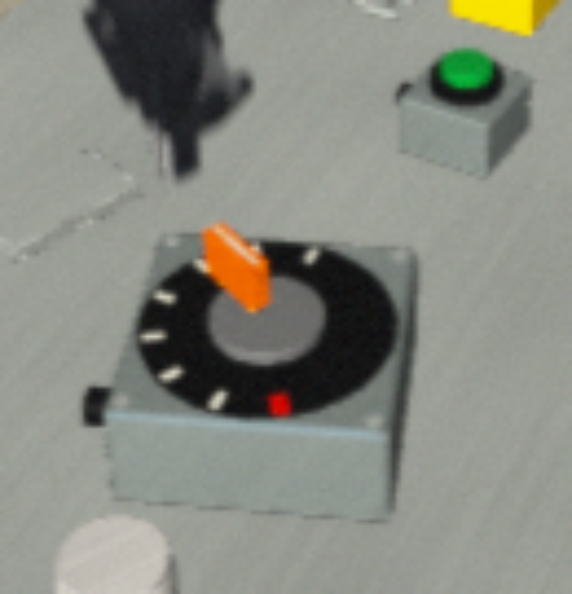

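The pointer stands over mark 5 at (203,265). I'll move across and check the angle from the top camera before pressing.

>>> move_arm(commands=[[0, 0, 0, -4, 0, -1, -1], [0, 0, 0, -9, 1, -1, -1], [0, 0, 0, -14, 2, -1, -1], [0, 0, 0, -19, 3.5, -1, -1], [0, 0, 0, -24, 5, -1, -1], [0, 0, 0, -29, 6.5, 0, -1], [0, 0, 0, -33, 7.3, 2, -1], [0, 0, 0, -33, 7.3, 3.4, -1], [0, 0, 0, -33, 7.3, 3.4, -1]])

```text
time_s: 10.82
tcp_pos: [0.518, -0.1317, 0.1589]
orientation: [0.825, 0.565, 0.003, -0.001]
force: [0.3, 0.7, 0.3]
finger_gap: 0.0002
```

```bash
python3 - <<'E'
from h import *
t=r.get_image('top');cv2.imwrite('pics/t8.png',cv2.resize(t[150:250,140:310],None,fx=4.5,fy=4.5,interpolation=cv2.INTER_CUBIC))
s=r.get_image('side');cv2.imwrite('pics/s8.png',cv2.resize(s[120:260,200:340],None,fx=4,fy=4))
sub=mask(t,(4,110,100),(20,255,255));sub[:, :160]=0;sub[:,215:]=0;sub[:180]=0;sub[225:]=0
ys,xs=np.nonzero(sub);P=np.array([onz('top',(x,y),.119)[:2] for x,y in zip(xs,ys)])
m=P.mean(0);u=np.linalg.svd(P-m)[2][0];print(len(P),m-C,np.degrees(np.arctan2(*(m-C)[::-1])),np.degrees(np.arctan2(u[1],u[0])),'want',T0-150)
rows([(.518,-.133,.16,70),(.518,-.133,.074,70),(.518,-.133,.065,70)])
E
```

```text
67 [ 0.02626645 -0.01427362] -28.520384090500098 154.74189850990467 want -26.700000000000003
t 10.93 p [ 0.5189 -0.1313  0.1604] yaw 68.9 q [ 0.37  0.2  -0.23  1.79  0.04  1.16 -0.24] F [-0.2  0.3  0.3]
[0.005, -0.007, -0.019, -0.19, -0.02, 0.04]
[0.005, -0.007, -0.019, -0.25, -0.06, 8.64]
[0.005, -0.007, -0.019, -0.26, -0.07, 9.54]
```

View pics/t8.png

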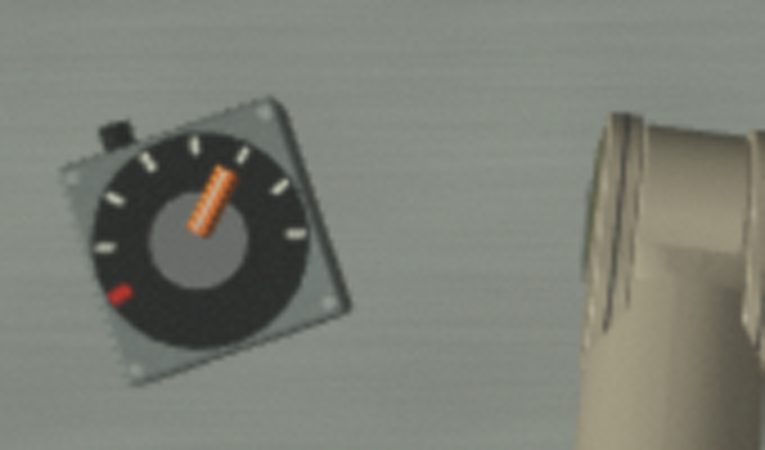

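View pics/s8.png

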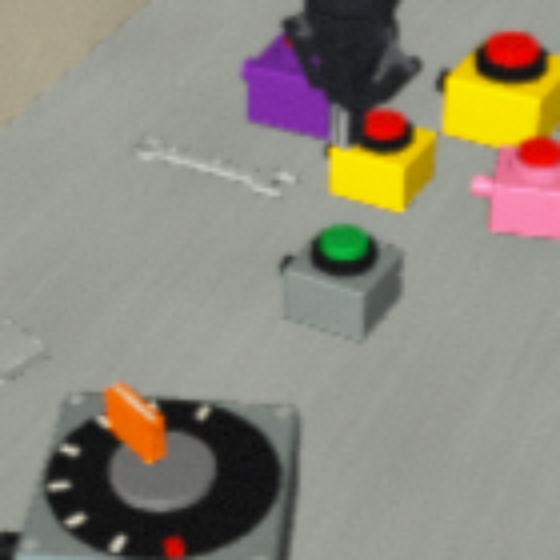

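The top camera puts the pointer at −25° to −28.5°, and step 5 is −26.7°. It points at mark 5 (243,153). Now pressing start in stages.

>>> move_arm(commands=[[0, 0, 0, -0.2, 0, 3, -1], [0, 0, 0, -0.25, 0, 6, -1], [0, 0, 0, -0.25, 0, 8, -1], [0, 0, 0, -0.25, 0, 8.5, -1], [0, 0, 0, -0.25, 0, 8.9, -1], [0, 0, 0, -0.25, 0, 9.2, -1], [0, 0, 0, -0.25, 0, 9.3, -1], [0, 0, 0, -0.25, 0, 9.3, -1]])

```text
time_s: 11.92
tcp_pos: [0.5194, -0.1329, 0.0681]
orientation: [0.824, 0.566, 0.005, 0.0]
force: [1.1, 2.4, 4.1]
finger_gap: 0.0
```

```bash
python3 - <<'E'
from h import *
s=r.get_image('side');cv2.imwrite('pics/s9.png',cv2.resize(s[140:220,245:325],None,fx=7,fy=7,interpolation=cv2.INTER_CUBIC))
rows([])
E
```

```text
t 11.97 p [ 0.5193 -0.133   0.068 ] yaw 69.0 q [ 0.36  0.3  -0.22  1.87  0.07  0.97 -0.26] F [1.  2.1 3.5]
```

View pics/s9.png

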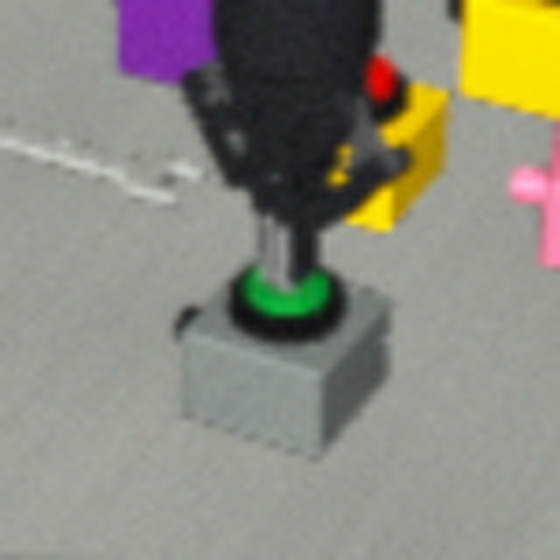

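The finger is centred on the green button, which is about 4 mm down at 4 N. Pressing to the stop now.

>>> move_arm(commands=[[0, 0, 0, 0, 0, 0.2, -1], [0, 0, 0, 0, 0, 0.4, -1], [0, 0, 0, 0, 0, 0.4, -1], [0, 0, 0, 0, 0, 0.4, -1]])

```text
time_s: 12.48
tcp_pos: [0.5195, -0.1331, 0.0658]
orientation: [0.824, 0.566, 0.005, 0.001]
force: [-8.7, 4.6, 24.4]
finger_gap: -0.0003
```

The force jumped to 24 N against a 5 N spring, with the tip at z = 0.0658, so the button is on its stop (0.066). Releasing.

>>> move_arm(commands=[[0, 0, 0, 0, 0, -0.5, -1], [0, 0, 0, 0, 0, -1.5, -1], [0, 0, 0, 0, 0, -4, -1], [0, 0, 0, 0, 0, -8, -1], [0, 0, 0, 0, 0, -12, -1], [0, 0, 0, 0, 0, -12, -1], [0, 0, 0, 0, 0, -12, -1], [0, 0, 0, 0, 0, -12, -1]])

```text
time_s: 13.48
tcp_pos: [0.5178, -0.1336, 0.1845]
orientation: [0.824, 0.566, 0.004, -0.0]
force: [-0.2, -0.3, -0.1]
finger_gap: -0.0002
```

```bash
python3 - <<'E'
from h import *
s=r.get_image('side');cv2.imwrite('pics/s10.png',cv2.resize(s[110:350,130:370],None,fx=2.4,fy=2.4,interpolation=cv2.INTER_CUBIC))
t=r.get_image('top');cv2.imwrite('pics/t10.png',t)
rows([]);print(blobs(mask(s,(50,100,40),(85,255,255)),50))
E
```

```text
t 13.57 p [ 0.518  -0.1335  0.1848] yaw 68.9 q [ 0.37  0.17 -0.23  1.76  0.04  1.21 -0.23] F [ 0.   0.6 -0.3]
[(array([285.46, 180.64]), np.int32(107), array([279, 176,  14,  10], dtype=int32))]
```

View pics/s10.png

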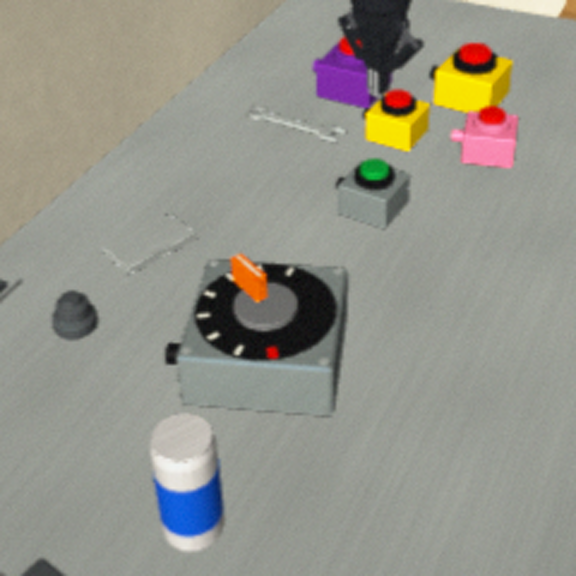

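View pics/t10.png

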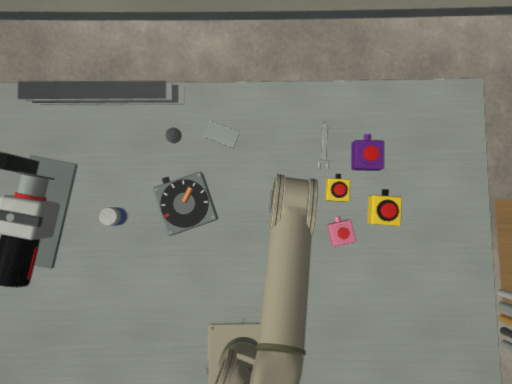

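The pointer is at mark 5, and the green button has sprung back to its first pixel position (285.46,180.6). The can, cutter, offcut and wrench are where they were, and the arm is clear of everything.

```bash
python3 -c "
from cell import r
print(r.sign_off())"
```

```text
the job is handed in; nothing more can be done
None
```

The speed selector is at step 5, the start button has been pressed and released, and the job is handed in at about 13.6 s of the 64 s allowed.

- **Selector:** I pushed the pointer five clicks clockwise, from step 0 to step 5, with the shut fingertips. The last top view put it at −25° to −28.5° in the world frame, against −26.7° for mark 5, and the side view agreed.
- **Start button:** I then pressed the green button to its stop. The tip was at z = 0.0658 m with 24 N, well above the 5 N spring, so it was fully down. After release it returned to its original place in the image.
- **Rest of the bench:** I touched neither the red stop button (small yellow station) nor any of the loose things. They look unmoved in both pictures, and the arm ended clear with about zero force.
- **Disagreement:** Only one check was off. Triangulating the green button's colour patch gave a height of 64 mm instead of 72 mm, because the side view also sees the button's edge. I used the stated height for the press.

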